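# Change over two mixed-up posts of a two-level jig and close it with its top plate

## Task

Two posts of the little two-level jig are in each other's places, so its top plate would sit crooked: both long white posts belong in the low orange bar and both short black posts in the tall aluminium bar. Change over the two wrong ones, standing one on the free bench meanwhile, so that every post stands upright at the bottom of its pocket; then set the grey top plate squarely and centrally on the four posts, where it must lie level, its handle pointing across the two bars. Do not shift the oil bottle or the tub of studs.

Things in the scene. Friction and masses are not known exactly. Their poses are not given: they have to be found in the camera images.
- jig_foot: fixed black foot plate of the jig, 134 x 152 x 8 mm, on the bench; origin at the centre of its underside, x across the two bars, y along them. It carries both bars side by side, their centres at x = -42 and +42 mm, y = 0 (which is on which side varies). Free bench: between jig and top plate, behind the front edge at x = 0.36 m. Big loaded jigs, 170 mm tall, stand to the left and right
- low_bar: fixed orange bar on the foot, 48 x 146 mm, 14 mm high; origin at the centre of its underside (8 mm above the bench), y along the bar. Two round post pockets in its top, 37 mm across, 10 mm deep, centres at x = 0, y = -50 and +50 mm; pocket floor 12 mm above the bench. The two 19 mm sleeve holes between them stay empty
- tall_bar: fixed bare-aluminium bar on the foot, 48 x 146 mm, 38 mm high; origin at the centre of its underside (8 mm above the bench), y along the bar. Two round post pockets in its top, 37 mm across, 10 mm deep, centres at x = 0, y = -50 and +50 mm; pocket floor 36 mm above the bench
- long_post_1: long white nylon post, diameter 26 mm, 100 mm long, 50 g, standing upright in a pocket of one of the bars at the start. Origin at the centre of its underside, z up along the post; it is round, so its yaw means nothing
- long_post_2: the other long white nylon post, the same as long_post_1 and interchangeable with it
- short_post_1: short black post, diameter 26 mm, 76 mm long, 45 g, with a small brass insert in its top, standing upright in a pocket of one of the bars at the start. Origin at the centre of its underside, z up along the post; it is round, so its yaw means nothing
- short_post_2: the other short black post, the same as short_post_1 and interchangeable with it
- top_plate: grey top plate, 110 (x) x 126 (y) x 8 mm, about 0.35 kg, flat on the bench right of the jig at the start. Origin at the centre of its underside. Black handle bar above its centre, along its x, 78 mm long, 14 mm wide, 32 to 44 mm above the underside, on two pillars at x = -29, +29 mm. Resting on four right posts: underside 112 mm above the bench, its x along the foot's x, either way round
- oil_bottle: bystander: amber oil bottle with a black dropper cap, 34 mm across, 112 mm tall, standing near the front edge of the bench to the left; origin at the centre of its underside
- stud_tub: bystander: pink tub of dark studs, 80 x 120 x 42 mm, behind the jig; origin at the centre of its underside
Things that resemble listed ones, but are neither listed nor needed, are in the scene too. Leave any pink or purple look-alike of the short_post_2 alone.

How it is judged:
On the way:
1. every post stands upright in a pocket of its own bar: long white in the low orange bar, short black in the tall aluminium bar (x of long_post_1 in the frame of low_bar between -0.008 and 0.008 m and (y of long_post_1 in the frame of low_bar between 0.042 and 0.058 m or y of long_post_1 in the frame of low_bar between -0.058 and -0.042 m) and z of long_post_1 in the frame of low_bar between 0.001 and 0.007 m and angle between each of long_post_1, short_post_1, long_post_2, short_post_2's own z axis and vertical below 0.06 rad and x of short_post_1 in the frame of tall_bar between -0.008 and 0.008 m and (y of short_post_1 in the frame of tall_bar between 0.042 and 0.058 m or y of short_post_1 in the frame of tall_bar between -0.058 and -0.042 m) and z of short_post_1 in the frame of tall_bar between 0.025 and 0.031 m and x of long_post_2 in the frame of low_bar between -0.008 and 0.008 m and (y of long_post_2 in the frame of low_bar between 0.042 and 0.058 m or y of long_post_2 in the frame of low_bar between -0.058 and -0.042 m) and z of long_post_2 in the frame of low_bar between 0.001 and 0.007 m and x of short_post_2 in the frame of tall_bar between -0.008 and 0.008 m and (y of short_post_2 in the frame of tall_bar between 0.042 and 0.058 m or y of short_post_2 in the frame of tall_bar between -0.058 and -0.042 m) and z of short_post_2 in the frame of tall_bar between 0.025 and 0.031 m), for 0.2 s.
At the end, for the whole second after the job is handed in: Long posts in low-bar pockets, short ones in tall-bar pockets: each within 8 mm of the pocket centre in x and y, 3 mm of its floor, upright to 0.06 rad. Plate at rest on them, underside 109-115 mm up, level to 0.035 rad, centred to 12 mm, square to 0.12 rad (all of step 1 and horizontal distance between top_plate and jig_foot below 0.012 m and z of top_plate in the frame of jig_foot between 0.109 and 0.115 m and angle between top_plate's own z axis and vertical below 0.035 rad and angle between the x axis of top_plate and the x axis of jig_foot, either way round below 0.12 rad and linear speed of each of top_plate, long_post_1, long_post_2, short_post_1, short_post_2 below 0.01 m/s); the robot touches nothing.
It fails at once if the oil bottle is shifted by more than 20 mm or tipped (distance of oil_bottle from where it was at the start of the episode above 0.02 m or angle between oil_bottle's own z axis and vertical above 0.3 rad).
It fails at once if the tub of studs is shifted by more than 20 mm (distance of stud_tub from where it was at the start of the episode above 0.02 m).
It also fails if it takes over 96 s, if anything falls off the work surface, if the arm or the gripper's body presses on something with over 40 N, if the wrist force passes 120 N, or if a joint passes its speed limit or range.

## Robot

A 6-joint arm with a two-finger parallel gripper is mounted at the origin on a cart in front of the work surface, level with it; the furniture and walls round the work are solid. World frame = base frame: x ahead of the robot, y to its left, z up, the work surface at z = 0. Lengths are in m, angles in rad, forces in N, time in s.
With the tool pointing down it reaches from about 0.35 to 0.975 m from the base axis. Payload 17.4 kg.
Tool frame: the origin (TCP) lies at the very end of the fingers, on their centre line; the grasp point (between the pads) lies 19 mm behind it; z points along the fingers, y is the line along which they close (so a half turn about z gives the same grasp; the last joint's range is limited). The gripper opens to 85 mm and grips with 20 to 120 N. Pads are 22 mm wide; open, the fingers measure 114 mm over their backs; the gripper's body (76 mm by 85 mm) begins 54 mm behind the grasp point. The pads swing forward as they close: fully open they stand 13 mm farther back than shut.
Start: joints at [1.098, 0.116, 1.442, -0, 1.584, -0.038], TCP at [0.284, 0.612, 0.231] pointing down, gripper open.
Joint ranges: [-2.83, 2.83], [-0.83, 2.19], [0.07, 2.5], [-1.14, 4.28], [0.01, 3], [-2.97, 2.97]. Speed limits (rad/s): [1.89, 1.89, 2.22, 3.14, 3.14, 3.14].

## Interface

Orientations are given as a rotation vector (axis times angle).
In Python, from plant import get_obs, camera, hand_in, search_frame, masks_of, tip_of gives the robot as it stands. The module is installed in compiled form; this text tells all that it offers.
- The arm moves only by the tool arm_command, never from a script. Its argument "rows" is a list of rows, each a list of 7 numbers: the turn, a rotation vector about the world's x, y, z in rad, then the shift along the world's x, y, z in cm, then the opening, from 0 (shut) to 1 (fully open). A call has exactly 8 rows; each row shifts and turns the commanded pose from where the row before left it; what a row does not reach is not made up. A row lasts 1/8 s, in which the tool goes at most 62.5 mm and 10.7 degrees, less where a joint would pass 70% of its speed; a pose out of reach is approached as far as the arm can. A call is refused whole if a number of a shift passes 6.25 or a number of a turn 0.188, either way. A call with a gripper value outside its range is refused whole. The fingers move at their own pace and stop on an object; "squeeze" is the grip in N (left out, the last holds). Time passes only in rows, so rows that do not move let the fingers close, or fill a call up. It gives the time, the measured TCP pose, the force, the opening and the grip force at its end, in the units of the state.
- get_obs(): the state, without advancing time (a new reading comes with each control period).
- camera(name): name is "side" or "top"; returns a dict with "frame" (384x512x3 uint8, blue, green, red), "range_z" (384x512 float32, m along the optical axis (not along the pixel's ray), 0 where there is no reading), "K" (3x3 intrinsics, pixels), "k1" (the pictures are not rectified: a ray, as slopes to the right and down, at radius r is drawn at 1 + k1 r^2 times it, then the intrinsics apply), "camera_from_world" (4x4, takes a point from world to camera coordinates). Camera axes: x right, y down, z forward; pixel columns grow to the right and rows downward; lengths in m; the calibration is good to about 2 mm. A picture is of the moment at which its call begins.
- hand_in(): hands the job in; it is judged then, once.
Trained networks look in a picture, given as the dict that the camera call returned (one of the last four; its "shot" number tells which), for a name from the list of things; names that differ only in an ending like _2 or _b are one class to them, and where a whole thing is asked for, a point or a joint stands for the part that bears it (a point fixed in the world has none). Each returns a list of dicts, best first, with "score" (0 to 1); they miss things now and then, are a little off and sometimes report something else, mostly with a low value. They report only what shows in the picture. A call takes as long as a camera call. They do not tell look-alikes from the thing itself.
- search_frame(thing, picture): "xyz" ([x, y, z] in m, in world coordinates, good to about 4 mm: the middle of the surface that is visible of it).
- masks_of(thing, picture): "mask" (384x512 bool, what is visible of it).
- tip_of(thing, picture): "xyz" ([x, y, z] in m, in world coordinates, good to about 4 mm: a listed point, or the origin of a listed thing).
The state is a dict: "t": time; "joint_positions": joint angles; "qvel": joint speeds; "joint_torque": joint torques, N m; "eef_pos": TCP position; "ee_rot": TCP orientation; "contact_force": force on the tool from outside, world axes, zero at the start; "moment": the same for the moment, N m; "width": opening from 0.0 (shut) to 1.0 (fully open); "gripper_force": force on a finger pad.
Only numpy, scipy, OpenCV 4.12 (cv2) and the standard library are available. Lean on these libraries where they do the work, as an engineer would, in place of code of your own. Each camera call takes 0.05 s, during which the arm holds its last target. There are 200 camera calls.

## Working session

There is one attempt and no reset: what is moved stays moved. The work goes in short steps, Python scripts to look and compute and a tool call to move; the robot and the scene stay as the last step left them, time stands still between calls to the robot, and variables do not carry over. Pictures are saved under pics/ and viewed, at most 14 in all, crops included, and the job is handed in when it is done.

Besides the shell and the picture viewer there is one more tool, called after "Request:" in YAML: its name, and indented under it one key for each argument. arm_command: Moves the arm, as the interface text tells. Its arguments: {"type":"object","properties":{"rows":{"type":"array","items":{"type":"array","items":{"type":"number"}}},"squeeze":{"type":"number"}},"required":["rows"]}

```bash
mkdir -p pics
cat > h.py <<'E'
import numpy as np, cv2
from plant import *
def world(c):
    d=c["range_z"]; h,w=d.shape; K=c["K"]
    v,u=np.mgrid[:h,:w]; xd=(u-K[0,2])/K[0,0]; yd=(v-K[1,2])/K[1,1]
    x,y=xd.copy(),yd.copy()
    for _ in range(8):
        s=1+c["k1"]*(x*x+y*y); x,y=xd/s,yd/s
    P=np.stack([x*d,y*d,d],-1); T=np.linalg.inv(c["camera_from_world"])
    W=P@T[:3,:3].T+T[:3,3]; W[d==0]=np.nan
    return W
E
python3 - <<'E'
from h import *
for n in ("side","top"):
    c=camera(n); cv2.imwrite(f"pics/{n}0.png",c["frame"]); np.savez(f"{n}0.npz",frame=c["frame"],W=world(c))
    print(n,c["k1"],np.linalg.inv(c["camera_from_world"])[:3,3].round(3))
    W=world(c)
    for t in ["jig_foot","low_bar","tall_bar","long_post_1","short_post_1","top_plate","oil_bottle","stud_tub"]:
        for r in search_frame(t,c):
            if r["score"]<.2: continue
            x=np.append(r["xyz"],1); p=c["camera_from_world"]@x; s=p[:2]/p[2]; s=s*(1+c["k1"]*(s@s)); px=c["K"][:2,:2]@s+c["K"][:2,2]
            print(t,np.round(r["score"],2),np.round(r["xyz"],3),px.round())
print(get_obs())
E
```

```text
side 0.017064997919450896 [0.551 0.983 0.821]
jig_foot 0.61 [0.513 0.184 0.012] [286. 228.]
low_bar 0.6 [0.57  0.199 0.022] [266. 228.]
tall_bar 0.76 [0.484 0.204 0.042] [298. 226.]
long_post_1 0.65 [0.488 0.205 0.039] [296. 226.]
long_post_1 0.62 [0.55  0.257 0.083] [273. 228.]
long_post_1 0.61 [0.477 0.141 0.096] [301. 194.]
long_post_1 0.46 [0.767 0.119 0.026] [198. 205.]
short_post_1 0.7 [0.465 0.238 0.084] [307. 223.]
short_post_1 0.67 [0.661 0.156 0.059] [233. 206.]
short_post_1 0.65 [0.639 0.216 0.057] [239. 223.]
short_post_1 0.62 [0.567 0.157 0.067] [267. 205.]
short_post_1 0.52 [0.421 0.075 0.051] [319. 192.]
short_post_1 0.46 [0.64  0.276 0.076] [236. 234.]
top_plate 0.92 [ 0.428 -0.232  0.011] [311. 143.]
oil_bottle 0.77 [0.393 0.347 0.053] [338. 266.]
stud_tub 0.82 [0.768 0.114 0.026] [197. 204.]
stud_tub 0.46 [0.515 0.187 0.012] [286. 228.]
stud_tub 0.26 [ 0.429 -0.234  0.011] [310. 143.]
top 0.003152558666471109 [0.506 0.082 1.291]
jig_foot 0.77 [0.518 0.188 0.008] [223. 208.]
low_bar 0.9 [0.557 0.197 0.025] [219. 195.]
tall_bar 0.85 [0.477 0.185 0.048] [223. 221.]
lon
[... 446 characters left out ...]
.9, 'joint_positions': array([ 1.09818572e+00,  1.15977031e-01,  1.44159237e+00,  2.29336274e-05,
        1.58399911e+00, -3.78128663e-02]), 'qvel': array([ 9.23588451e-04, -1.68298139e-03,  6.44792992e-07, -3.18971228e-04,
        1.93025812e-03, -1.51661708e-03]), 'joint_torque': array([-3.13597120e-03, -7.31708980e+01, -6.32678604e+01, -1.97995369e-04,
        2.42006008e-04, -2.13681591e-05]), 'eef_pos': array([0.28434118, 0.61219611, 0.23132337]), 'ee_rot': array([-6.77607597e-01, -3.06762958e+00, -4.57859415e-05]), 'contact_force': array([-0.5646159 , -0.68399076,  0.08645328]), 'moment': array([-0.03835377,  0.00231599, -0.00101138]), 'gripper_force': 0.0, 'width': 0.9981810918862466}
```

```bash
python3 -c "
import cv2;import numpy as np
a=cv2.imread('pics/side0.png');b=cv2.imread('pics/top0.png')
cv2.imwrite('pics/both.png',cv2.resize(np.hstack([a,b]),(800,300)))"
```

```text
(no output)
```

View pics/top0.png

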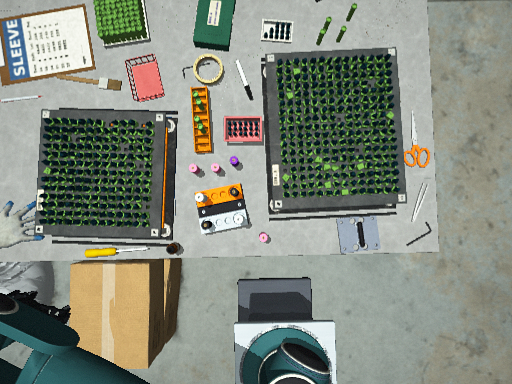

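View pics/side0.png

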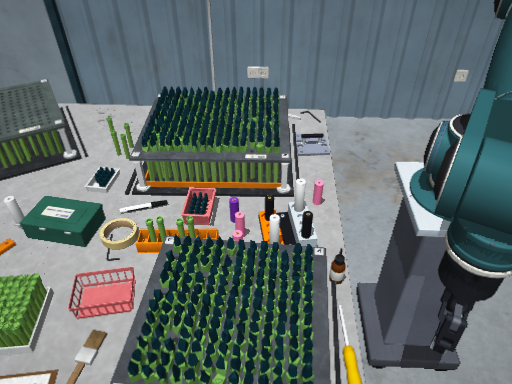

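The top view shows the jig at about (222,208), with the orange bar at the back and the aluminium bar at the front. White posts are at (201,198) and (240,216), black posts at (235,191) and (207,225). The plate is at (358,234). Next I'll take precise positions from the depth and one close crop.

```bash
cat > meas.py <<'E'
from h import *
from scipy import ndimage as nd
def clusters(W,F,lo,hi,x=(.36,.72),y=(-.32,.32),amin=15):
    m=(W[...,2]>lo)&(W[...,2]<hi)&(W[...,0]>x[0])&(W[...,0]<x[1])&(W[...,1]>y[0])&(W[...,1]<y[1])
    l,n=nd.label(m); out=[]
    for i in range(1,n+1):
        k=l==i
        if k.sum()<amin: continue
        p=W[k]; out.append((k.sum(),p.mean(0).round(4),p.min(0).round(3),p.max(0).round(3),F[k].mean(0).round()))
    return out
E
python3 - <<'E'
from meas import *
import numpy as np
d=np.load("top0.npz");W,F=d["W"],d["frame"]
print("bench",np.nanmedian(W[180:190,255:262,2]), W[190,252],W[190,275])
for nm,a in dict(longtall=(.124,.145),shorttall_longlow=(.103,.122),shortlow=(.068,.096),tallbar=(.04,.052),lowbar=(.017,.03)).items():
    print(nm); [print("  ",*c) for c in clusters(W,F,*a,y=(.03,.32))]
print("plate");[print("  ",*c) for c in clusters(W,F,.003,.06,x=(.34,.5),y=(-.32,-.1))]
# bar orientation
for a in ((.04,.052),(.017,.030)):
    m=(W[...,2]>a[0])&(W[...,2]<a[1])&(W[...,0]>.43)&(W[...,0]<.61)&(W[...,1]>.1)&(W[...,1]<.28)
    l,n=nd.label(m); k=l==1+np.argmax(nd.sum(m,l,range(1,n+1))); print(cv2.minAreaRect(W[k][:,:2].astype(np.float32)))
m=(W[...,2]>.004)&(W[...,2]<.016)&(W[...,0]>.34)&(W[...,0]<.52)&(W[...,1]>-.32)&(W[...,1]<-.14)
print("plate rect",cv2.minAreaRect(W[m][:,:2].astype(np.float32)),np.median(W[m][:,2]))
m=(W[...,2]>.025)&(W[...,2]<.06)&(W[...,0]>.34)&(W[...,0]<.52)&(W[...,1]>-.32)&(W[...,1]<-.14)
print("handle",cv2.minAreaRect(W[m][:,:2].astype(np.float32)),W[m].mean(0))
for y in (.25,.2,.15): 
  pass
m=(W[...,2]>.1)&(W[...,0]>.36)&(W[...,0]<.9)&(W[...,1]>.26)&(W[...,1]<.7);print("Ljig",W[m].min(0),W[m].max(0))
m=(W[...,2]>.1)&(W[...,0]>.36)&(W[...,0]<.9)&(W[...,1]<.02)&(W[...,1]>-.5);print("Rjig",W[m].min(0),W[m].max(0))
a=F[145:260,165:285]; cv2.imwrite("pics/crop.png",cv2.resize(a,None,fx=5,fy=5,interpolation=3))
E
```

```text
bench -0.0004287637352146101 [5.72536307e-01 9.26083154e-02 1.60036144e-04] [0.56401003 0.02524773 0.13447039]
longtall
   184 [0.6303 0.0336 0.133 ] [0.509 0.03  0.125] [0.718 0.039 0.139] [ 99. 103. 100.]
   57 [0.4834 0.1332 0.1368] [0.472 0.122 0.132] [0.495 0.145 0.143] [249. 250. 248.]
shorttall_longlow
   59 [0.5495 0.2481 0.1121] [0.538 0.236 0.106] [0.562 0.26  0.117] [237. 241. 240.]
   64 [0.4673 0.232  0.1123] [0.456 0.22  0.104] [0.479 0.244 0.117] [70. 75. 76.]
shortlow
   58 [0.6613 0.1462 0.076 ] [0.649 0.135 0.071] [0.674 0.157 0.081] [193.  84. 154.]
   56 [0.6408 0.2042 0.0767] [0.629 0.193 0.071] [0.654 0.215 0.082] [207. 178. 242.]
   56 [0.64   0.2712 0.0766] [0.628 0.26  0.069] [0.653 0.282 0.082] [206. 176. 240.]
   59 [0.5639 0.1477 0.0876] [0.552 0.137 0.068] [0.575 0.158 0.095] [56. 70. 84.]
   56 [0.4248 0.0631 0.0768] [0.414 0.053 0.07 ] [0.435 0.074 0.082] [209. 179. 245.]
tallbar
   457 [0.4753 0.184  0.0465] [0.441 0.11  0.04 ] [0.509 0.259 0.052] [231. 230. 218.]
lowbar
   418 [0.558  0.1957 0.0228] [0.525 0.125 0.017] [0.592 0.273 0.029] [ 21. 156. 2
[... 251 characters left out ...]
0.493 -0.102  0.05 ] [153. 143. 132.]
((0.4753619432449341, 0.18472854793071747), (0.047826144844293594, 0.14595001935958862), 10.088251113891602)
((0.5580247044563293, 0.19930300116539001), (0.04812311753630638, 0.1458330899477005), 10.040863990783691)
plate rect ((0.4387050271034241, -0.23050831258296967), (0.1524655818939209, 0.1794053316116333), 0.35191911458969116) 0.009100056071729368
handle ((0.4259336292743683, -0.24090303480625153), (0.07575350999832153, 0.015009308233857155), 6.683323860168457) [ 0.42620657 -0.24000015  0.04321198]
Ljig [0.39407541 0.2600108  0.10046432] [0.86357991 0.69999563 0.18770024]
Rjig [ 0.50843911 -0.35345326  0.12200142] [0.89999739 0.01999236 0.18769169]
```

View pics/crop.png

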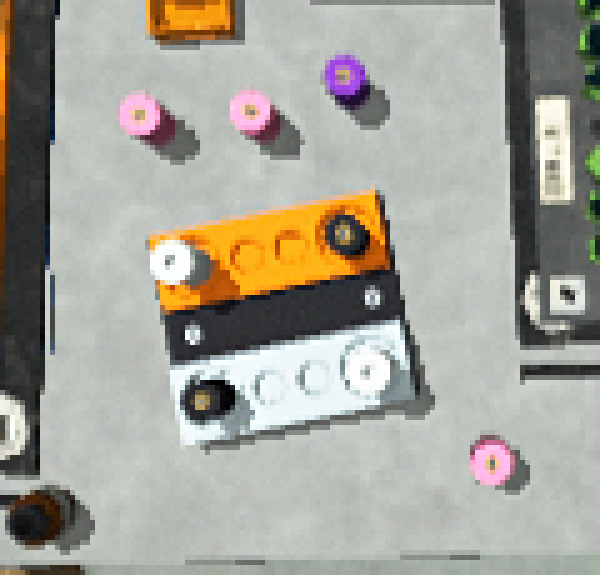

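Candidates in the top view:
- **Black posts:** (235,191) in the orange bar and (207,225) in the aluminium bar.
- **Look-alikes:** pink at (193,168), (215,168) and (263,237), and purple at (234,160).
- **White posts:** (240,216) in the aluminium bar and (201,198) in the orange bar.

The crop confirms the wrong two. They are the black post with brass insert in the orange bar, crop (346,234), and the white post in the aluminium bar, crop (367,370). The foot is at (0.517, 0.192) with 10.1° yaw. I'll move the white post to the bench first.

Request:
arm_command:
  rows:
    - [0,0,-0.12,1.8,-4.3,0.5,0.8]
    - [0,0,-0.12,1.8,-4.3,0,0.8]
    - [0,0,-0.12,1.8,-4.3,0,0.8]
    - [0,0,-0.12,1.8,-4.3,0,0.8]
    - [0,0,-0.12,1.8,-4.3,0,0.8]
    - [0,0,-0.12,1.8,-4.3,0,0.8]
    - [0,0,-0.12,1.8,-4.3,0,0.8]
    - [0,0,-0.12,1.8,-4.3,0,0.8]
  squeeze: 30

```text
t: 1.9
eef_pos: [0.4287, 0.2668, 0.2365]
ee_rot: [2.022, 2.404, 0.001]
contact_force: [-0.3, -0.1, -0.1]
width: 0.801
gripper_force: 0.0
```

Request:
arm_command:
  rows:
    - [0,0,0,1.4,-3.4,0,0.8]
    - [0,0,0,1.4,-3.3,0,0.8]
    - [0,0,0,1.4,-3.3,0,0.8]
    - [0,0,0,1.3,-3.3,0,0.8]
    - [0,0,0,0,0,-3,0.8]
    - [0,0,0,0,0,-3,0.8]
    - [0,0,0,0,0,-2,0.8]
    - [0,0,0,0,0,0,0.8]

```text
t: 2.9
eef_pos: [0.4829, 0.1352, 0.1553]
ee_rot: [-2.017, -2.407, 0.002]
contact_force: [0.1, -0.4, 0.6]
width: 0.799
gripper_force: 0.0
```

Request:
arm_command:
  rows:
    - [0,0,0,0.1,-0.1,-2,0.8]
    - [0,0,0,0,0,-2,0.8]
    - [0,0,0,0,0,-1.5,0.8]
    - [0,0,0,0,0,0,0.8]
    - [0,0,0,0,0,0,0.2]
    - [0,0,0,0,0,0,0.2]
    - [0,0,0,0,0,0,0.2]
    - [0,0,0,0,0,0,0.2]

```text
t: 3.9
eef_pos: [0.4846, 0.1342, 0.102]
ee_rot: [2.017, 2.408, 0.001]
contact_force: [-0.6, -0.7, 6.1]
width: 0.288
gripper_force: 30.2
```

Request:
arm_command:
  rows:
    - [0,0,0,0,0,1,0.2]
    - [0,0,0,0,0,2,0.2]
    - [0,0,0,0,0,3,0.2]
    - [0,0,0,0,0,3,0.2]
    - [0,0,0,-1.3,-4,0,0.2]
    - [0,0,0,-1.3,-4,0,0.2]
    - [0,0,0,-1.3,-4,0,0.2]
    - [0,0,0,-1.3,-4,0,0.2]

```text
t: 4.9
eef_pos: [0.4318, -0.0269, 0.1928]
ee_rot: [2.016, 2.407, 0.001]
contact_force: [0.8, 0.4, 0.2]
width: 0.293
gripper_force: 29.7
```

```bash
cat > post.py <<'E'
import sys
from meas import *
t=sys.argv[1]; ob=get_obs(); e=ob["eef_pos"]; c=camera("side"); W=world(c); print("tcp",e.round(4))
best=min(masks_of(t,c),key=lambda r:np.linalg.norm(np.nanmedian(W[r["mask"]],0)-e))
k=best["mask"]&(np.linalg.norm(W[...,:2]-e[:2],axis=-1)<.05)&(W[...,2]<e[2]+.01); p=W[k]
print(best["score"],k.sum(),"z",np.nanpercentile(p[:,2],[1,50,99]).round(4))
for lo,hi in ((0,35),(35,70),(70,100)):
    a,b=np.percentile(p[:,2],[lo,hi]); q=p[(p[:,2]>=a)&(p[:,2]<=b)]; print(q.mean(0).round(4))
v,u=np.argwhere(k).mean(0).astype(int); f=c["frame"][v-50:v+50,u-60:u+60]; cv2.imwrite(sys.argv[2],cv2.resize(f,None,fx=4,fy=4))
E
python3 post.py long_post_1 pics/a1.png
```

```text
tcp [ 0.4318 -0.0269  0.1928]
0.83 192 z [0.1284 0.1654 0.2006]
[ 0.432  -0.0188  0.1405]
[ 0.4324 -0.0183  0.1667]
[ 0.4316 -0.018   0.1904]
```

View pics/a1.png

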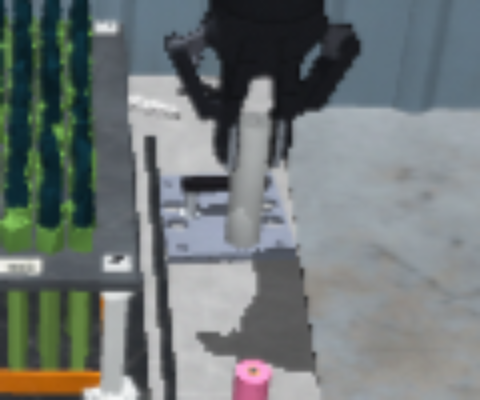

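The crop shows the white post held upright at (250,165), with its underside about 66 mm below the TCP. I'll lower it onto the free bench.

Request:
arm_command:
  rows:
    - [0,0,0,0,0,-3,0.2]
    - [0,0,0,0,0,-3,0.2]
    - [0,0,0,0,0,-3,0.2]
    - [0,0,0,0,0,-2,0.2]
    - [0,0,0,0,0,-1,0.2]
    - [0,0,0,0,0,-0.3,0.2]
    - [0,0,0,0,0,-0.2,0.2]
    - [0,0,0,0,0,0,0.2]

```text
t: 6.0
eef_pos: [0.4326, -0.0258, 0.0669]
ee_rot: [2.017, 2.408, 0.001]
contact_force: [-0.4, -0.1, -1.1]
width: 0.287
gripper_force: 29.7
```

Request:
arm_command:
  rows:
    - [0,0,0,0,0,-0.1,0.2]
    - [0,0,0,0,0,-0.1,0.2]
    - [0,0,0,0,0,0,0.2]
    - [0,0,0,0,0,0,0.5]
    - [0,0,0,0,0,0,0.8]
    - [0,0,0,0,0,0,0.8]
    - [0,0,0,0,0,1,0.8]
    - [0,0,0,0,0,4,0.8]

```text
t: 7.0
eef_pos: [0.4313, -0.0257, 0.1136]
ee_rot: [-2.016, -2.406, 0.003]
contact_force: [-0.5, -0.9, 0.1]
width: 0.797
gripper_force: 0.0
```

Request:
arm_command:
  rows:
    - [0,0,0,0,1,5,0.8]
    - [0,0,0,0,4,2,0.8]
    - [0,0,0,0,4.5,0,0.8]
    - [0,0,0,1,4,0,0.8]
    - [0,0,0,4,3,0,0.8]
    - [0,0,0,4.5,0.9,0,0.8]
    - [0,0,0,3.9,0,0,0.8]
    - [0,0,0,0,0,0,0.8]

```text
t: 8.0
eef_pos: [0.5679, 0.1482, 0.1839]
ee_rot: [-2.017, -2.407, 0.002]
contact_force: [-0.1, 0.0, -0.2]
width: 0.801
gripper_force: 0.0
```

Run:
```python
from meas import *
c=camera("top");W=world(c);F=c["frame"]
[print(*r) for r in clusters(W,F,.085,.115,x=(.38,.5),y=(-.1,.32))]
print(get_obs()["eef_pos"],get_obs()["ee_rot"])
```

```text
57 [ 0.4331 -0.0261  0.0998] [ 0.423 -0.038  0.088] [ 0.444 -0.014  0.105] [247. 248. 246.]
[0.56675319 0.14815808 0.18412541] [-2.01751778e+00 -2.40721103e+00  1.45415155e-03]
```

Request:
arm_command:
  rows:
    - [0,0,0,-0.2,0,-4,0.8]
    - [0,0,0,0,0,-4,0.8]
    - [0,0,0,0,0,-3,0.8]
    - [0,0,0,0,0,-2,0.8]
    - [0,0,0,0,0,-0.4,0.8]
    - [0,0,0,0,0,0,0.2]
    - [0,0,0,0,0,0,0.2]
    - [0,0,0,0,0,0,0.2]

```text
t: 9.05
eef_pos: [0.5648, 0.1483, 0.0514]
ee_rot: [2.017, 2.407, 0.002]
contact_force: [-1.3, 0.5, 5.1]
width: 0.291
gripper_force: 31.5
```

Request:
arm_command:
  rows:
    - [0,0,0,0,0,0,0.2]
    - [0,0,0,0,0,1,0.2]
    - [0,0,0,0,0,2,0.2]
    - [0,0,0,0,0,3,0.2]
    - [0,0,0,0,0,3,0.2]
    - [0,0,0,0,0,1,0.2]
    - [0,0,0,0,0,0,0.2]
    - [0,0,0,0,0,0,0.2]

```text
t: 10.05
eef_pos: [0.5639, 0.1481, 0.1491]
ee_rot: [-2.017, -2.407, 0.002]
contact_force: [0.8, -0.2, -0.1]
width: 0.292
gripper_force: 31.1
```

```bash
python3 post.py short_post_1 pics/a2.png
```

```text
tcp [0.5639 0.1481 0.1491]
0.81 136 z [0.1097 0.135  0.1589]
[0.5626 0.1572 0.119 ]
[0.5635 0.1573 0.1361]
[0.561  0.1575 0.1519]
```

View pics/a2.png

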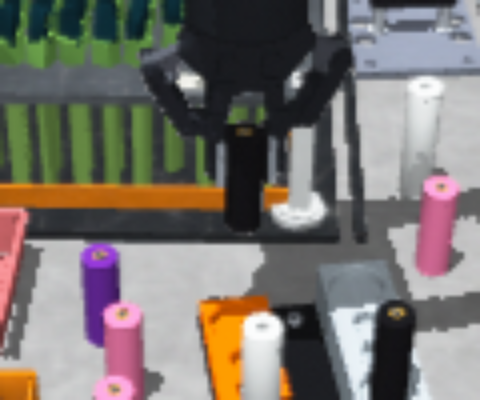

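The crop shows the black post held upright at (245,175). The white post is standing on the bench at (425,135). Next I'll carry the black one over the empty aluminium pocket.

Request:
arm_command:
  rows:
    - [0,0,0,-2,-0.3,0,0.2]
    - [0,0,0,-3,-0.5,0,0.2]
    - [0,0,0,-2,-0.3,0,0.2]
    - [0,0,0,-1,-0.2,0,0.2]
    - [0,0,0,0,0,-2,0.2]
    - [0,0,0,0,0,-2,0.2]
    - [0,0,0,0,0,0,0.2]
    - [0,0,0,0,0,0,0.2]

```text
t: 11.15
eef_pos: [0.4846, 0.1352, 0.1102]
ee_rot: [-2.017, -2.408, 0.001]
contact_force: [-0.0, 1.1, -0.1]
width: 0.288
gripper_force: 31.0
```

Request:
arm_command:
  rows:
    - [0,0,0,0,0,-1,0.2]
    - [0,0,0,0,0,-1,0.2]
    - [0,0,0,0,0,-0.8,0.2]
    - [0,0,0,0,0,-0.4,0.2]
    - [0,0,0,0,0,-0.2,0.2]
    - [0,0,0,0,0,0,0.2]
    - [0,0,0,0,0,-0.1,0.2]
    - [0,0,0,0,0,0,0.2]

```text
t: 12.15
eef_pos: [0.4844, 0.1352, 0.0754]
ee_rot: [2.018, 2.408, 0.0]
contact_force: [0.2, -0.2, -0.7]
width: 0.293
gripper_force: 31.0
```

Depth reached with no jamming force, so the post is in the pocket. I'll release it and go back for the white one.

Request:
arm_command:
  rows:
    - [0,0,0,0,0,-0.1,0.2]
    - [0,0,0,0,0,0,0.4]
    - [0,0,0,0,0,0,0.7]
    - [0,0,0,0,0,0,0.8]
    - [0,0,0,0,0,0,0.8]
    - [0,0,0,0,0,2,0.8]
    - [0,0,0,0,0,4,0.8]
    - [0,0,0,0,0,3,0.8]

```text
t: 13.15
eef_pos: [0.4846, 0.1353, 0.1674]
ee_rot: [2.017, 2.407, 0.002]
contact_force: [-0.6, 0.0, 0.2]
width: 0.8
gripper_force: 0.0
```

Request:
arm_command:
  rows:
    - [0,0,0,-1.2,-4,0,0.8]
    - [0,0,0,-1.3,-4,0,0.8]
    - [0,0,0,-1.3,-4,0,0.8]
    - [0,0,0,-1.3,-4.1,0,0.8]
    - [0,0,0,0,0,-2,0.8]
    - [0,0,0,0,0,-2,0.8]
    - [0,0,0,0,0,-1,0.8]
    - [0,0,0,0,0,0,0.8]

```text
t: 14.15
eef_pos: [0.4331, -0.0251, 0.1135]
ee_rot: [-2.015, -2.408, 0.001]
contact_force: [0.4, 0.1, 0.3]
width: 0.8
gripper_force: 0.0
```

Run:
```python
from meas import *
c=camera("top");W=world(c);F=c["frame"]
[print(*r) for r in clusters(W,F,.085,.125,x=(.4,.6),y=(.05,.32))]
```

```text
72 [0.5493 0.2473 0.1096] [0.538 0.236 0.085] [0.562 0.26  0.118] [224. 228. 227.]
58 [0.4851 0.1349 0.1117] [0.474 0.123 0.086] [0.497 0.146 0.118] [74. 82. 84.]
68 [0.4676 0.2315 0.1112] [0.456 0.22  0.086] [0.479 0.244 0.117] [69. 74. 75.]
```

Request:
arm_command:
  rows:
    - [0,0,0,0,0,-2,0.8]
    - [0,0,0,0,0,-2,0.8]
    - [0,0,0,0,0,-0.8,0.8]
    - [0,0,0,0,0,0,0.8]
    - [0,0,0,0,0,0,0.2]
    - [0,0,0,0,0,0,0.2]
    - [0,0,0,0,0,0,0.2]
    - [0,0,0,0,0,0,0.2]

```text
t: 15.2
eef_pos: [0.4336, -0.0259, 0.0668]
ee_rot: [2.017, 2.407, 0.001]
contact_force: [-0.6, -0.2, 4.4]
width: 0.291
gripper_force: 31.1
```

Request:
arm_command:
  rows:
    - [0,0,0,0,0,3,0.2]
    - [0,0,0,0,0,5,0.2]
    - [0,0,0,0,0,4,0.2]
    - [0,0,0,0,2,4,0.2]
    - [0,0,0,0,4,0,0.2]
    - [0,0,0,0,4,0,0.2]
    - [0,0,0,0,4,0,0.2]
    - [0,0,0,0,3.5,0,0.2]

```text
t: 16.2
eef_pos: [0.433, 0.1506, 0.2262]
ee_rot: [-2.017, -2.408, 0.0]
contact_force: [-0.0, -1.2, 0.4]
width: 0.287
gripper_force: 30.7
```

Request:
arm_command:
  rows:
    - [0,0,0,4,0,0,0.2]
    - [0,0,0,4,0,0,0.2]
    - [0,0,0,4,0,0,0.2]
    - [0,0,0,1.4,0,-2,0.2]
    - [0,0,0,0,0,-4,0.2]
    - [0,0,0,0,0,-4,0.2]
    - [0,0,0,0,0,0,0.2]
    - [0,0,0,0,0,0,0.2]

```text
t: 17.2
eef_pos: [0.5675, 0.1493, 0.1277]
ee_rot: [2.017, 2.408, 0.001]
contact_force: [-0.0, -1.0, 0.5]
width: 0.293
gripper_force: 30.7
```

```bash
python3 post.py long_post_1 pics/a3.png
```

```text
tcp [0.5675 0.1493 0.1277]
0.53 196 z [0.0645 0.1027 0.1367]
[0.5656 0.1584 0.0765]
[0.5661 0.159  0.1043]
[0.5656 0.1587 0.1283]
```

Request:
arm_command:
  rows:
    - [0,0,0,0,0.1,-1,0.2]
    - [0,0,0,0,0,-1,0.2]
    - [0,0,0,0,0,-1,0.2]
    - [0,0,0,0,0,-1,0.2]
    - [0,0,0,0,0,-0.5,0.2]
    - [0,0,0,0,0,-0.3,0.2]
    - [0,0,0,0,0,-0.1,0.2]
    - [0,0,0,0,0,0,0.2]

```text
t: 18.3
eef_pos: [0.5677, 0.1503, 0.0788]
ee_rot: [2.017, 2.408, 0.001]
contact_force: [-6.9, -0.4, 12.7]
width: 0.286
gripper_force: 33.7
```

Request:
arm_command:
  rows:
    - [0,0,0,0,0,-0.1,0.2]
    - [0,0,0,0,0,0,0.4]
    - [0,0,0,0,0,0,0.7]
    - [0,0,0,0,0,0,0.8]
    - [0,0,0,0,0,0,0.8]
    - [0,0,0,0,0,2,0.8]
    - [0,0,0,0,0,5,0.8]
    - [0,0,0,0,0,6,0.8]

```text
t: 19.3
eef_pos: [0.5669, 0.1501, 0.2086]
ee_rot: [-2.017, -2.408, 0.001]
contact_force: [1.1, -0.5, 0.7]
width: 0.798
gripper_force: 0.0
```

Request:
arm_command:
  rows:
    - [0,0,0,-2,0,5,0.8]
    - [0,0,-0.13,-4,0,2,0.8]
    - [0,0,-0.13,-4,-2,0,0.8]
    - [0,0,-0.13,-4,-4,0,0.8]
    - [0,0,-0.13,0,-5,0,0.8]
    - [0,0,-0.13,0,-5,0,0.8]
    - [0,0,-0.13,0,-5,0,0.8]
    - [0,0,-0.13,0,-5,0,0.8]

```text
t: 20.3
eef_pos: [0.4268, -0.1113, 0.2781]
ee_rot: [2.872, 1.27, 0.003]
contact_force: [1.4, -0.1, 0.0]
width: 0.8
gripper_force: 0.0
```

```bash
cat > chk.py <<'E'
from meas import *
c=camera("top");W=world(c);F=c["frame"]
[print(*r) for r in clusters(W,F,.085,.145,x=(.4,.6),y=(.05,.32))]
c=camera("side");cv2.imwrite("pics/chk.png",cv2.resize(c["frame"][180:250,220:340],None,fx=5,fy=5))
E
python3 chk.py
```

```text
61 [0.566  0.149  0.1101] [0.554 0.137 0.087] [0.577 0.16  0.117] [234. 239. 239.]
72 [0.5493 0.2473 0.1097] [0.538 0.235 0.086] [0.562 0.26  0.119] [226. 230. 229.]
60 [0.4849 0.1349 0.1113] [0.474 0.123 0.086] [0.497 0.147 0.117] [75. 84. 85.]
67 [0.4675 0.2315 0.1112] [0.456 0.22  0.088] [0.479 0.243 0.117] [72. 77. 77.]
```

View pics/chk.png

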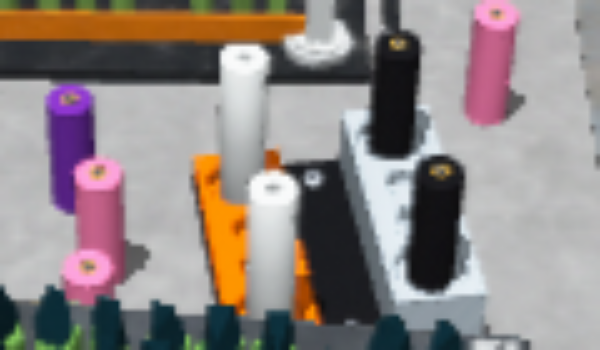

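All four posts stand correctly with tops at about 112 mm: white at (245,120) and (272,240), black at (396,90) and (436,220). Next comes the plate, so I'll refine its yaw first.

Run:
```python
from meas import *
d=np.load("top0.npz");W,F=d["W"],d["frame"]
m=(W[...,2]>.005)&(W[...,2]<.055)&(W[...,0]>.34)&(W[...,0]<.5)&(W[...,1]>-.32)&(W[...,1]<-.165)&(np.ptp(F.astype(int),axis=2)>8)
m=nd.binary_opening(m,iterations=2); l,n=nd.label(m); k=l==1+np.argmax(nd.sum(m,l,range(1,n+1)))
print(cv2.minAreaRect(W[k&(W[...,2]<.018)][:,:2].astype(np.float32)))
c=camera("top")
for r in tip_of("top_plate",c)[:2]: print(r["score"],r["xyz"])
r=masks_of("top_plate",dict(c))[0]; k=nd.binary_opening(r["mask"],iterations=2); W=world(c);k&=(W[...,2]<.018)&(W[...,2]>-.005)
print(r["score"],cv2.minAreaRect(W[k][:,:2].astype(np.float32)))
```

```text
((0.4342615604400635, -0.2797507643699646), (0.09600356221199036, 0.04603372886776924), 6.489400386810303)
0.69 [0.4255, -0.2432, 0.0005]Traceback (most recent call last):
  File "<stdin>", line 8, in <module>
IndexError: list index out of range
```

Request:
arm_command:
  rows:
    - [0,0,-0.12,0,-4,0,0.6]
    - [0,0,-0.12,0,-4,-2,0.6]
    - [0,0,-0.12,0,-3,-3,0.6]
    - [0,0,-0.12,-0.1,-1.9,-4,0.6]
    - [0,0,-0.12,0,0,-4,0.6]
    - [0,0,-0.12,0,0,-4,0.6]
    - [0,0,0,0,0,-3,0.6]
    - [0,0,0,0,0,0,0.6]

```text
t: 21.55
eef_pos: [0.426, -0.2372, 0.075]
ee_rot: [-3.134, -0.187, 0.004]
contact_force: [0.1, 0.2, 1.6]
width: 0.601
gripper_force: 0.0
```

Request:
arm_command:
  rows:
    - [0,0,0,0,-0.3,-2,0.6]
    - [0,0,0,0,0,-2,0.6]
    - [0,0,0,0,0,-1,0.6]
    - [0,0,0,0,0,-0.5,0.6]
    - [0,0,0,0,0,0,0]
    - [0,0,0,0,0,0,0]
    - [0,0,0,0,0,0,0]
    - [0,0,0,0,0,0,0]
  squeeze: 80

```text
t: 22.55
eef_pos: [0.4268, -0.2421, 0.0223]
ee_rot: [3.136, 0.183, 0.002]
contact_force: [-1.3, 1.0, 7.4]
width: 0.144
gripper_force: 79.2
```

Request:
arm_command:
  rows:
    - [0,0,0,0,0,0,0]
    - [0,0,0,0,0,0,0]
    - [0,0,0,0,0,2,0]
    - [0,0,0,0,0,4,0]
    - [0,0,0,0,0,4,0]
    - [0,0,0,0,0,4,0]
    - [0,0,0,0,0,4,0]
    - [0,0,0,0,0,0,0]

```text
t: 23.55
eef_pos: [0.4271, -0.2423, 0.2044]
ee_rot: [3.134, 0.183, 0.006]
contact_force: [0.6, -0.5, -4.7]
width: 0.142
gripper_force: 78.6
```

Request:
arm_command:
  rows:
    - [0,0,0,0,1,3,0]
    - [0,0,0.015,0,3,1,0]
    - [0,0,0.015,0,5,0,0]
    - [0,0,0.015,0,5,0,0]
    - [0,0,0.015,0,5,0,0]
    - [0,0,0,0,5,0,0]
    - [0,0,0,0,5,0,0]
    - [0,0,0,0,5,0,0]

```text
t: 24.55
eef_pos: [0.4257, 0.0998, 0.2399]
ee_rot: [3.129, 0.277, -0.002]
contact_force: [0.9, -0.8, -3.7]
width: 0.144
gripper_force: 78.7
```

Request:
arm_command:
  rows:
    - [0,0,0,0,4,0,0]
    - [0,0,0,0,3,0,0]
    - [0,0,0,1,1.4,0,0]
    - [0,0,0,2,1,0,0]
    - [0,0,0,3,0,-1,0]
    - [0,0,0,2,0,-2,0]
    - [0,0,0,1,0,-1,0]
    - [0,0,0,0,0,0,0]

```text
t: 25.55
eef_pos: [0.5163, 0.1917, 0.2001]
ee_rot: [3.129, 0.276, -0.004]
contact_force: [-0.0, 0.1, -3.6]
width: 0.146
gripper_force: 78.6
```

```bash
cat > pl.py <<'E'
from meas import *
ob=get_obs();e=ob["eef_pos"];a=ob["ee_rot"];print(e.round(4),"tooly",np.degrees(2*np.arctan2(a[1],a[0]))%180-90)
M=[]
for n in("top","side"):
    c=camera(n);W=world(c)
    m=(abs(W[...,:2]-[.517,.192])<.1).all(-1)&(abs(W[...,2]-(e[2]-.0143))<.008); l,k=nd.label(m)
    k=l==1+np.argmax(nd.sum(m,l,range(1,k+1))); p=W[k]
    A=np.c_[p[:,:2]-p[:,:2].mean(0),np.ones(len(p))]; s=np.linalg.lstsq(A,p[:,2],rcond=None)[0]
    print(n,len(p),"slope/z",s.round(4),cv2.minAreaRect(p[:,:2].astype(np.float32)))
    v,u=np.argwhere(k).mean(0).astype(int); M.append(cv2.resize(c["frame"][v-40:v+50,u-50:u+50],(400,360)))
cv2.imwrite(__import__("sys").argv[1],np.hstack(M))
E
python3 pl.py pics/p1.png
```

```text
[0.5163 0.1917 0.2001] tooly -79.9106952208249
top 43 slope/z [0.426  0.0862 0.1863] ((0.46303752064704895, 0.182660311460495), (0.008664320223033428, 0.058115214109420776), 17.013050079345703)
side 1189 slope/z [-0.0025 -0.0071  0.1857] ((0.5138930082321167, 0.19357338547706604), (0.11097530275583267, 0.13106109201908112), 9.819122314453125)
```

View pics/p1.png

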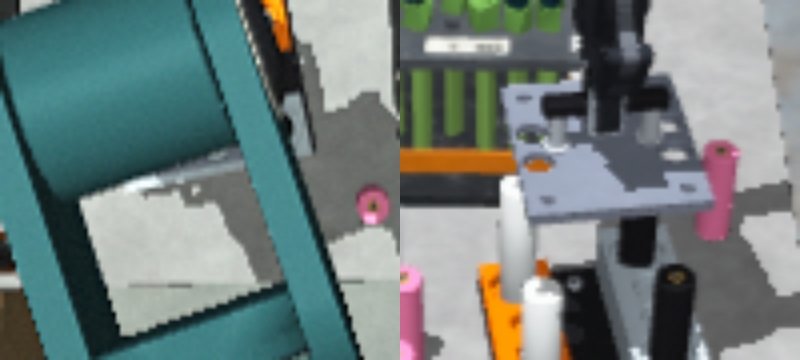

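The plate hangs level and square to the bars. It is at about (610,150) in the right half, and its centre is within about 2 mm of the foot's. I'll lower it now.

Request:
arm_command:
  rows:
    - [0,0,0,0.1,0,-2,0]
    - [0,0,0,0,0,-2,0]
    - [0,0,0,0,0,-1.2,0]
    - [0,0,0,0,0,-0.7,0]
    - [0,0,0,0,0,-0.3,0]
    - [0,0,0,0,0,-0.2,0]
    - [0,0,0,0,0,-0.1,0]
    - [0,0,0,0,0,0,0]

```text
t: 26.65
eef_pos: [0.5174, 0.1922, 0.1365]
ee_rot: [-3.129, -0.277, -0.001]
contact_force: [0.9, 1.1, -3.7]
width: 0.141
gripper_force: 78.7
```

Request:
arm_command:
  rows:
    - [0,0,0,0,0,-0.1,0]
    - [0,0,0,0,0,0,0]
    - [0,0,0,0,0,-0.1,0]
    - [0,0,0,0,0,0,0]
    - [0,0,0,0,0,0,0]
    - [0,0,0,0,0,0,0]
    - [0,0,0,0,0,0,0]
    - [0,0,0,0,0,0,0]

```text
t: 27.65
eef_pos: [0.5173, 0.1922, 0.1343]
ee_rot: [3.129, 0.277, 0.0]
contact_force: [0.2, -0.2, -2.5]
width: 0.145
gripper_force: 78.8
```

Request:
arm_command:
  rows:
    - [0,0,0,0,0,-0.1,0]
    - [0,0,0,0,0,0,0]
    - [0,0,0,0,0,0,0.2]
    - [0,0,0,0,0,0,0.35]
    - [0,0,0,0,0,0,0.5]
    - [0,0,0,0,0,0,0.5]
    - [0,0,0,0,0,0,0.5]
    - [0,0,0,0,0,0,0.5]

```text
t: 28.65
eef_pos: [0.5173, 0.1922, 0.1333]
ee_rot: [-3.129, -0.277, 0.0]
contact_force: [0.4, 0.3, -0.5]
width: 0.497
gripper_force: 0.0
```

Request:
arm_command:
  rows:
    - [0,0,0,0,0,1,0.5]
    - [0,0,0,0,0,2,0.5]
    - [0,0,0,0,0,4,0.5]
    - [0,0,0,0,0,4,0.5]
    - [0,0,0,-2,-2,2,0.5]
    - [0,0,0,-4,-5,0,0.5]
    - [0,0,0,-4,-5,0,0.5]
    - [0,0,0,0,-5,0,0.5]

```text
t: 29.65
eef_pos: [0.4175, 0.0237, 0.2657]
ee_rot: [3.129, 0.279, 0.006]
contact_force: [1.3, 0.1, -0.0]
width: 0.497
gripper_force: 0.0
```

```bash
sed -i 's/abs(W\[...,2\]-(e\[2\]-.0143))/abs(W[...,2]-.12)/' pl.py; python3 pl.py pics/p2.png
```

```text
[0.4175 0.0237 0.2657] tooly -79.79511931992232
top 1366 slope/z [ 0.0026 -0.0039  0.1207] ((0.5171021819114685, 0.19332554936408997), (0.11000389605760574, 0.12624643743038177), 9.504819869995117)
side 1239 slope/z [-0.0033 -0.0074  0.1192] ((0.5159046053886414, 0.19313669204711914), (0.11042913794517517, 0.1308644562959671), 9.452507019042969)
```

View pics/p2.png

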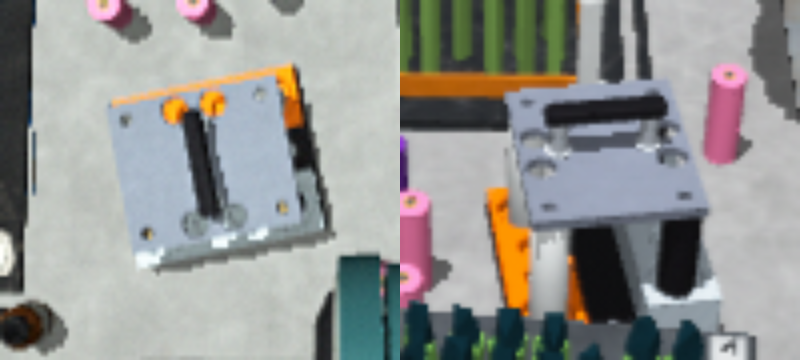

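The plate lies level on all four posts, seen at (205,165) on the left and (610,150) on the right. Its top is at about 120 mm, it is centred within 2 mm and square to about 0.6°, and the arm is clear.

```bash
python3 -c "
from plant import *
print(hand_in())"
```

```text
the job is handed in; nothing more can be done
None
```

The job is handed in: the two wrong posts are changed over, so long white stand in the low orange bar and short black in the tall aluminium bar, and the top plate lies level, square and central on all four, placed without touching the oil bottle or stud tub; the hand-in gave no verdict.

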